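# Sort the root vegetables into their containers

### The job

Sort the vegetables on the kitchen table: the two large beetroots go into the rectangular white plastic tub, the two small beetroots into the round steel tin, and the carrot into the slatted wooden crate. Set the beetroots down side by side on the floor of their container, standing upright on their trimmed bottoms with the leaf stub up, and lay the carrot flat. Leave the garlic bulb where it is.

Things in the scene. Friction and masses are not known exactly. Their poses are not given: they have to be found in the camera images.
- large_a_mid (a point): a large beetroot: dark maroon-brown round root standing on its flat trimmed bottom (36 mm across), 62 mm in diameter, body 48 mm high, with a short stub of red leaf stalks (16 to 23 mm across) on top that reaches 56 mm. Its sides are upright and widest from 19 to 31 mm above its bottom. Weighs about 120 g. The point is on its axis, 24 mm above its bottom; z points up out of the stub
- large_b_mid (a point): the other large beetroot, exactly like large_a
- small_a_mid (a point): a small beetroot: same look as the large ones but 42 mm in diameter, body 38 mm high, bottom 26 mm across, stub (11 to 16 mm across) up to 46 mm. Its sides are upright and widest from 17 to 26 mm above its bottom. Weighs about 45 g. The point is on its axis, 19 mm above its bottom; z points up out of the stub
- small_b_mid (a point): the other small beetroot, exactly like small_a
- carrot_mid (a point): the carrot: short orange taper lying on the table, 100 mm long plus a 5 mm green stub at the thick end, 34 mm thick at one end and 22 mm at the other, 28 mm in the middle; a narrow flat underneath keeps it from rolling. Weighs about 60 g. The point is at mid-length, 14 mm above the table it lies on; x runs along its length towards the thin end, z up
- garlic_mid (a point): a white garlic bulb, 46 mm in diameter and 42 mm high to its pointed tip, standing loose in the row among the vegetables; it is not to be sorted. The point is on its axis, 18 mm above the table
- tub: the white plastic tub: open rectangular container, fixed to the table, outside 160 mm (its x) by 200 mm (its y) and 50 mm high, walls and floor 5 mm thick. Origin under the centre of its bottom, at table height; z up
- tin: the round steel tin: open, straight-sided, fixed to the table, outside diameter 180 mm, 50 mm high, wall 4 mm, floor 5 mm thick. Origin under the centre of its bottom, at table height; z up
- crate: the slatted wooden crate: open rectangular container, fixed to the table, outside 160 mm (its x) by 200 mm (its y) and 48 mm high, walls and floor 5 mm thick, a 12 mm square post in each inner corner. Origin under the centre of its bottom, at table height; z up
Not all that is in view belongs to the job. What is shaped like the part that bears carrot_mid but turquoise or yellow is not meant.

How it is judged:
At the end, for the whole second after the job is handed in: Both large beetroots on the tub floor and both small ones on the tin floor, each within 20 degrees of upright, stub up; the carrot on the crate floor, level within 20 degrees; garlic within 30 mm of its start; all released and at rest (x of large_a_mid in the frame of tub between -0.07 and 0.07 m and y of large_a_mid in the frame of tub between -0.09 and 0.09 m and height (world z) of each of large_a_mid, large_b_mid below 0.042 m and x of large_b_mid in the frame of tub between -0.07 and 0.07 m and y of large_b_mid in the frame of tub between -0.09 and 0.09 m and horizontal distance between each of small_a_mid, small_b_mid and tin below 0.08 m and height (world z) of each of small_a_mid, small_b_mid below 0.037 m and angle between each of large_a_mid, large_b_mid, small_a_mid, small_b_mid's own z axis and vertical below 0.35 rad and x of carrot_mid in the frame of crate between -0.07 and 0.07 m and y of carrot_mid in the frame of crate between -0.09 and 0.09 m and height (world z) of carrot_mid below 0.04 m and angle between carrot_mid's own x axis and vertical between 1.22 and 1.92 rad and distance of garlic_mid from where it was at the start of the episode below 0.03 m and linear speed of each of large_a, large_b, small_a, small_b, carrot below 0.03 m/s); the robot touches nothing.
It fails at once if the garlic bulb is moved by more than 30 mm (distance of garlic_mid from where it was at the start of the episode above 0.03 m).
It also fails if it takes over 131 s, if anything falls off the work surface, if the arm or the gripper's body presses on something with over 40 N, if the wrist force passes 120 N, or if a joint passes its speed limit or range.

### The arm

A 7-joint arm with a two-finger parallel gripper is mounted at the origin on the work surface. World frame = base frame: x ahead of the robot, y to its left, z up, the work surface at z = 0. Lengths are in m, angles in rad, forces in N, time in s.
With the tool pointing down it reaches from about 0.4 to 0.875 m from the base axis. Payload 19.3 kg.
Tool frame: the origin (TCP) lies midway between the tips of the shut fingers; the grasp point (between the pads) lies 19 mm behind it; z points along the fingers, y is the direction in which the jaws open and shut (so a half turn about z gives the same grasp; the last joint's range is limited). The gripper opens to 85 mm and grips with 20 to 120 N. Pads are 22 mm wide; open, the fingers measure 114 mm over their backs; the gripper's body (76 mm by 85 mm) begins 54 mm behind the grasp point. The pads swing forward as they close: fully open they stand 13 mm farther back than shut.
Start: joints at [1.064, 0.521, -0.036, 1.599, 0.021, 1.021, -0.113], TCP at [0.264, -0.566, 0.231] pointing down, gripper open.
Joint ranges: [-2.91, 2.91], [-0.3, 2.13], [-1.5, 1.42], [0.17, 2.43], [-1.26, 4.41], [0.16, 1.93], [-2.52, 2.52]. Speed limits (rad/s): [1.89, 1.89, 2.39, 2.39, 3.01, 3.01, 3.01].

### API

Orientations are given as [roll, pitch, yaw] about the fixed x, y, z axes, in that order (R = Rz(yaw) Ry(pitch) Rx(roll)).
In Python, from workcell import bot gives the robot as it stands.
- The arm moves only by the tool servo_tool, never from a script. Its argument "plan" is a list of rows, each a list of 5 numbers: the shift along the world's x, y, z in mm, then the turn about the world's z in rad, then the gripper's target within -1 to 1 (shut at 1, half-way at 0, fully open at -1). In form: [[tx, ty, tz, yaw, jaw], ...]. A call has exactly 10 rows; each row is the pose to reach, as a shift and turn from the pose commanded when the call began; what a row does not reach only later rows make up. A row lasts 1/12 s, in which the tool goes at most 41.7 mm and 7.16 degrees, less where a joint would pass 70% of its speed; a pose out of reach is approached as far as the arm can. A call with a gripper value outside its range is refused whole. The fingers move at their own pace and stop on an object; "squeeze" is the grip in N (left out, the last holds). Time passes only in rows, so rows that repeat a pose let the fingers close, or fill a call up. It gives the time, the measured TCP pose, the force and the opening at its end, in the units of the state.
- bot.observe(): the state, without advancing time (a new reading comes with each control period).
- bot.grab_frame(name): name is "side" or "top" or "wrist"; returns the picture (420x560x3 uint8, blue, green, red); there is no depth.
- bot.calibration(name): a dict with "fx", "fy", "cx", "cy" (pixels), "T" (4x4, takes a point from camera to world coordinates). Camera axes: x right, y down, z forward; pixel columns grow to the right and rows downward; lengths in m; the calibration is good to about 2 mm. A picture is of the moment at which its call begins: read the wrist's pose just before it. calibration takes no time and is no camera call; for the wrist camera it gives the pose at the moment of the call.
- bot.job_done(): hands the job in, once; it reports no verdict.
The state is a dict: "clock": time; "qpos": joint angles; "qd": joint speeds; "joint_efforts": joint torques, N m; "position": TCP position; "tool_rot": TCP orientation; "force": force on the tool from outside, world axes, zero at the start; "moment": the same for the moment, N m; "grip_width": finger opening in m.
Only numpy, scipy, OpenCV 4.12 (cv2) and the standard library are available. Lean on these libraries where they do the work, as an engineer would, in place of code of your own. Each camera call takes 0.05 s, during which the arm holds its last target.

## Working session

There is one attempt and no reset: what is moved stays moved. The work goes in short steps, Python scripts to look and compute and a tool call to move; the robot and the scene stay as the last step left them, time stands still between calls to the robot, and variables do not carry over. Pictures are saved under pics/ and viewed, and the job is handed in when it is done.

Besides the shell and the picture viewer there is one more tool, called after ">>>" in YAML: its name, and indented under it one key for each argument. servo_tool: Moves the arm, as the interface text tells. Its arguments: {"type":"object","properties":{"plan":{"type":"array","items":{"type":"array","items":{"type":"number"}}},"squeeze":{"type":"number"}},"required":["plan"]}

```bash
mkdir -p pics
python3 - <<'E'
from workcell import bot
import cv2,json,numpy as np
s=bot.observe(); print(s)
for n in ("top","side"):
    f=bot.grab_frame(n); cv2.imwrite(f"pics/{n}0.png",f); c=bot.calibration(n); print(n,{k:(np.round(v,4).tolist()) for k,v in c.items()})
E
```

```text
{'clock': 0.0, 'qpos': array([ 1.06378607,  0.5220188 , -0.03634327,  1.60002243,  0.02119627,
        1.02112492, -0.11275285]), 'qd': array([ 7.50499714e-05,  1.44297759e-03, -7.45072037e-04,  7.68008569e-04,
        4.03476765e-04, -5.96393372e-04, -4.09751570e-04]), 'joint_efforts': array([ 5.80426331e-05, -9.27088094e+01,  1.97987549e+00, -3.69935882e+01,
        1.78768043e-02,  8.07895849e-03, -3.03516640e-05]), 'position': array([ 0.26422978, -0.56600413,  0.23071742]), 'tool_rot': array([-3.14040643e+00,  7.55068879e-05,  4.36859545e-01]), 'force': array([ 0.3528541 , -0.42115334, -0.02855342]), 'moment': array([ 0.0076444 , -0.00901453,  0.06974274]), 'grip_width': 0.08478322978402222}
top {'fx': 410.7124, 'fy': 410.7124, 'cx': 278.4035, 'cy': 212.4686, 'T': [[0.0239, -0.9981, 0.0569, 0.3666], [-0.9997, -0.0233, 0.0112, -0.0855], [-0.0098, -0.0572, -0.9983, 1.2266], [0.0, 0.0, 0.0, 1.0]]}
side {'fx': 506.1521, 'fy': 506.1521, 'cx': 280.5972, 'cy': 211.4999, 'T': [[-0.9858, -0.0969, 0.137, 0.2793], [-0.1678, 0.5777, -0.7988, 0.8872], [-0.0018, -0.8105, -0.5857, 0.7431], [0.0, 0.0, 0.0, 1.0]]}
```

View pics/top0.png

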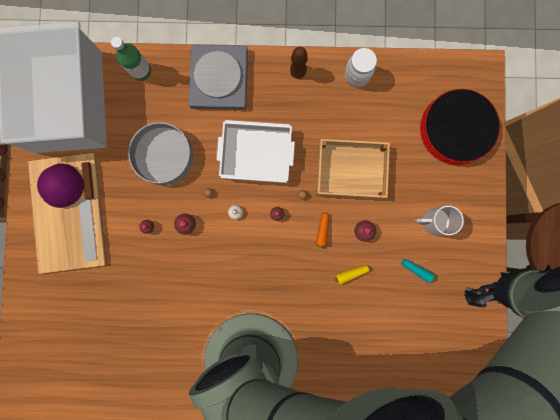

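View pics/side0.png

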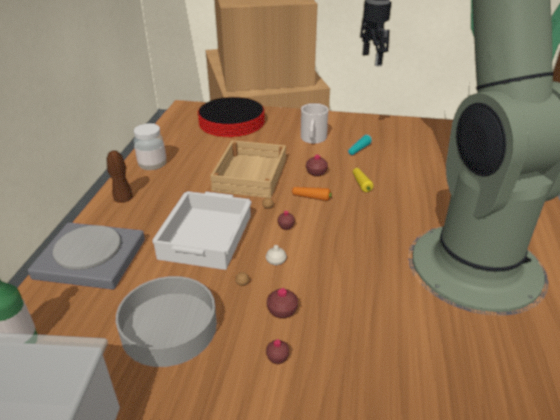

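The top view shows the two small beets at about (147,227) and (277,214), and the large ones at (185,224) and (366,231). The carrot is at (323,230) and the garlic at (236,213). The tin is at (161,154), the tub at (256,152) and the crate at (353,169). There are also two brown nuts at (208,193) and (303,195). Next I'll measure positions.

```bash
cat > h.py <<'E'
import cv2,numpy as np
def ray(c,u,v):
    T=np.array(c["T"]); d=T[:3,:3]@np.array([(u-c["cx"])/c["fx"],(v-c["cy"])/c["fy"],1]); return T[:3,3],d
def onz(c,u,v,z):
    o,d=ray(c,u,v); return o+d*(z-o[2])/d[2]
def tri(c1,p1,c2,p2):
    A=[];b=[]
    for c,p in((c1,p1),(c2,p2)):
        o,d=ray(c,*p); d/=np.linalg.norm(d); P=np.eye(3)-np.outer(d,d); A.append(P);b.append(P@o)
    return np.linalg.lstsq(np.vstack(A),np.hstack(b),rcond=None)[0]
def proj(c,p):
    T=np.array(c["T"]); q=T[:3,:3].T@(np.array(p)-T[:3,3]); return q[0]/q[2]*c["fx"]+c["cx"],q[1]/q[2]*c["fy"]+c["cy"]
def blobs(mask,amin,amax=1e9):
    n,l,st,ce=cv2.connectedComponentsWithStats(mask.astype(np.uint8))
    return [(i,st[i],ce[i],l==i) for i in range(1,n) if amin<st[i][4]<amax]
def beetmask(f):
    h=cv2.cvtColor(f,cv2.COLOR_BGR2HSV); H,S,V=cv2.split(h)
    b,g,r=[f[...,i].astype(int) for i in range(3)]
    m=((H>160)|(H<5))&(S>70)&(V>25)&(g<75)&(r-g>15)&(b>=g-3)
    return cv2.morphologyEx(m.astype(np.uint8),cv2.MORPH_CLOSE,np.ones((3,3)))
def carrotmask(f):
    H,S,V=cv2.split(cv2.cvtColor(f,cv2.COLOR_BGR2HSV)); return ((H>5)&(H<17)&(S>225)&(V>140)).astype(np.uint8)
E
python3 - <<'E'
from h import *
from workcell import bot
cs={n:bot.calibration(n) for n in("top","side")}
for n in cs:
    f=cv2.imread(f"pics/{n}0.png"); c=cs[n]
    print(n)
    for i,s,ce,m in blobs(beetmask(f),60,1500):
        cx,cy=s[0]+s[2]/2-.5,s[1]+s[3]/2-.5
        print("beet",s,np.round(ce,1),np.round(onz(c,*ce,.024)*1000)[:2],"bbox",np.round(onz(c,cx,cy,.024)*1000)[:2])
    for i,s,ce,m in blobs(carrotmask(f),60):
        ys,xs=np.nonzero(m); r=cv2.minAreaRect(np.c_[xs,ys].astype(np.float32))
        print("car",s,ce,np.round(onz(c,*r[0],.016)*1000),[np.round(onz(c,*p,.014)*1000)[:2].tolist() for p in cv2.boxPoints(r)])
f=cv2.imread("pics/top0.png")
cv2.imwrite("pics/crop0.png",cv2.resize(f[110:290,120:400],None,fx=2.8,fy=2.8,interpolation=cv2.INTER_CUBIC))
E
```

```text
top
beet [421  95  73  69 439] [438.2 141. ] [ 657. -538.] bbox [ 694. -594.]
beet [  0 145   7  10  62] [  2.7 149.1] [605. 754.] bbox [604. 753.]
beet [271 208  13  12 123] [276.7 213.4] [432. -67.] bbox [432. -68.]
beet [175 214  20  20 317] [184.4 223.5] [396. 203.] bbox [396. 203.]
beet [140 221  13  12 130] [146.3 226.3] [385. 315.] bbox [385. 316.]
beet [355 221  20  20 313] [364.8 230.5] [ 388. -326.] bbox [ 388. -325.]
car [316 213  12  33 236] [322.51694915 230.        ] [ 390. -202.   16.] [[344.0, -184.0], [439.0, -194.0], [437.0, -221.0], [341.0, -211.0]]
side
beet [199 108  65  28 765] [232.2 125.6] [ 677. -527.] bbox [ 688. -555.]
beet [307 155  20  20 230] [316.6 165.5] [ 386. -325.] bbox [ 386. -330.]
beet [279 211  14  18 155] [285.9 220.1] [429. -61.] bbox [431. -63.]
beet [268 289  29  29 548] [282.3 302.3] [394. 203.] bbox [394. 205.]
beet [267 340  21  23 323] [277.5 350.8] [383. 319.] bbox [384. 320.]
```

View pics/crop0.png

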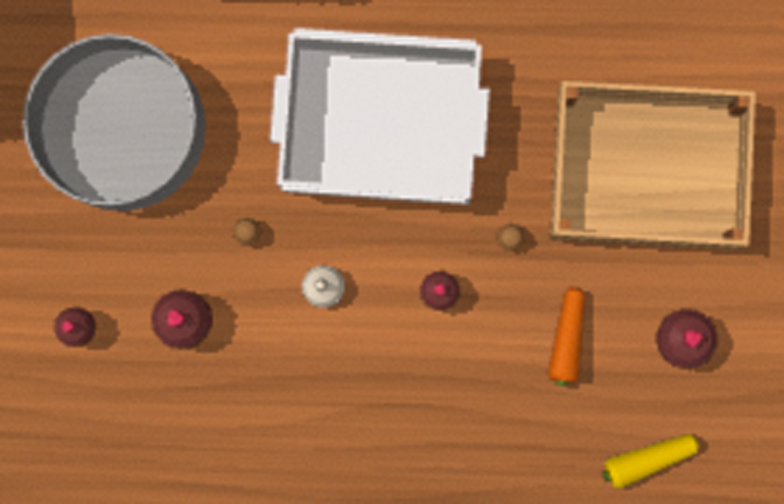

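Run:
```python
from h import *
from workcell import bot
c=bot.calibration("top")
def P(u,v,z): return onz(c,u/2.8+120-.3,v/2.8+110-.3,z)*1000
for n,q,z in(("tub",[(292,31),(480,42),(469,202),(281,189)],.05),("crate",[(560,82),(755,92),(748,246),(553,236)],.048)):
    p=np.array([P(*a,z)[:2] for a in q]); print(n,p.round(),"c",p.mean(0).round(1),[np.linalg.norm(p[i]-p[i-1]).round() for i in range(4)],"long dir",np.arctan2(*(p[0]+p[3]-p[1]-p[2])[::-1]))
print("tin",P(115,122,.05),P(26,122,.05)[1]-P(204,122,.05)[1])
print("garlic",P(323,287,.02),"nuts",P(247,231,.012),P(511,237,.012))
```

```text
tub [[ 697.   92.]
 [ 690. -103.]
 [ 523.  -96.]
 [ 532.   99.]] c [610.3  -1.9] [np.float64(166.0), np.float64(196.0), np.float64(167.0), np.float64(194.0)] long dir 1.5283750271429626
crate [[ 650. -187.]
 [ 644. -389.]
 [ 484. -383.]
 [ 490. -183.]] c [ 566.9 -285.2] [np.float64(160.0), np.float64(202.0), np.float64(160.0), np.float64(200.0)] long dir 1.541334659214425
tin [597.684969   273.05849326  50.        ] 184.95913772236557
garlic [433.17150357  55.70219762  20.        ] nuts [491.31363557 139.26041455  12.        ] [ 491.34087451 -141.2209026    12.        ]
```

>>> servo_tool:
  plan:
    - [124, 240, -121, 1.134, -1]
    - [124, 240, -121, 1.134, -1]
    - [124, 240, -121, 1.134, -1]
    - [124, 240, -121, 1.134, -1]
    - [124, 240, -121, 1.134, -1]
    - [124, 240, -121, 1.134, -1]
    - [124, 240, -121, 1.134, -1]
    - [124, 240, -121, 1.134, -1]
    - [124, 240, -121, 1.134, -1]
    - [124, 240, -121, 1.134, -1]
  squeeze: 40

```text
clock: 0.93
position: [0.3885, -0.3256, 0.1098]
tool_rot: [-3.141, -0.001, 1.579]
force: [0.1, -1.3, 0.4]
grip_width: 0.0855
```

Run:
```python
from h import *
from workcell import bot
c=bot.calibration("wrist"); f=bot.grab_frame("wrist"); cv2.imwrite("pics/w1.png",f)
for i,s,ce,m in blobs(beetmask(f),300):
    print(s,ce,onz(c,*ce,.024)*1000, onz(c,s[0]+s[2]/2,s[1]+s[3]/2,.024)*1000)
print(np.round(c["T"],3)); print(proj(c,[.388,-.326,.024]))
```

```text
[ 234  173   80   80 4186] [273.9039656  214.23387482] [ 385.05139847 -325.74572454   24.        ] [ 385.11932408 -324.75717859   24.        ]
[[ 1.     0.008  0.001  0.387]
 [ 0.008 -0.963 -0.269 -0.257]
 [-0.001  0.269 -0.963  0.252]
 [ 0.     0.     0.     1.   ]]
(np.float64(277.74325988583246), np.float64(214.58091378114443))
```

View pics/w1.png

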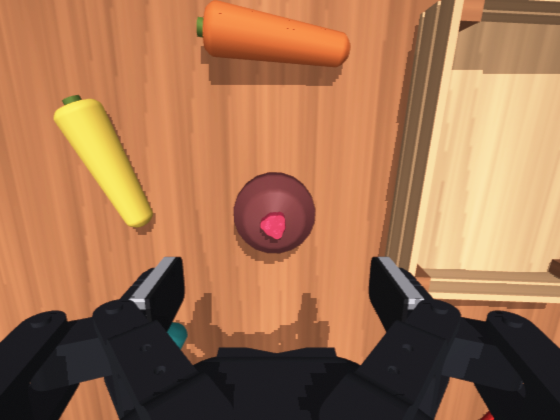

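Beet is at about (274,213) in the wrist view, which puts it at x=386, y=-326. I'll descend and grip.

>>> servo_tool:
  plan:
    - [-2, 0, -35, 0, -1]
    - [-2, 0, -70, 0, -1]
    - [-2, 0, -95, 0, -1]
    - [-2, 0, -108, 0, -1]
    - [-2, 0, -108, 0, -1]
    - [-2, 0, -108, 0, 1]
    - [-2, 0, -108, 0, 1]
    - [-2, 0, -108, 0, 1]
    - [-2, 0, -108, 0, 1]
    - [-2, 0, -108, 0, 1]

```text
clock: 1.82
position: [0.3868, -0.327, 0.0037]
tool_rot: [3.14, 0.001, 1.569]
force: [-1.3, 1.7, 9.6]
grip_width: 0.06
```

>>> servo_tool:
  plan:
    - [0, 0, 35, 0, 1]
    - [0, 0, 75, 0, 1]
    - [20, 25, 100, 0, 1]
    - [45, 55, 100, 0, 1]
    - [70, 88, 100, 0, 1]
    - [95, 120, 100, 0, 1]
    - [120, 150, 100, 0, 1]
    - [145, 182, 100, 0, 1]
    - [170, 214, 100, 0, 1]
    - [190, 240, 100, 0, 1]

```text
clock: 2.65
position: [0.5782, -0.0835, 0.1036]
tool_rot: [3.139, -0.001, 1.571]
force: [0.4, -0.4, -0.0]
grip_width: 0.0603
```

>>> servo_tool:
  plan:
    - [20, 25, 0, 0, 1]
    - [30, 38, 0, 0, 1]
    - [32, 40, 0, 0, 1]
    - [32, 40, -30, 0, 1]
    - [32, 40, -60, 0, 1]
    - [32, 40, -75, 0, 1]
    - [32, 40, -85, 0, 1]
    - [32, 40, -91, 0, 1]
    - [32, 40, -93, 0, 1]
    - [32, 40, -93, 0, 1]

```text
clock: 3.48
position: [0.6086, -0.0467, 0.0099]
tool_rot: [3.141, 0.0, 1.57]
force: [0.7, -0.1, -0.6]
grip_width: 0.0602
```

>>> servo_tool:
  plan:
    - [0, 0, -1, 0, 1]
    - [0, 0, -1, 0, 0.5]
    - [0, 0, -1, 0, -1]
    - [0, 0, -1, 0, -1]
    - [0, 0, -1, 0, -1]
    - [0, 0, -1, 0, -1]
    - [0, 0, 20, 0, -1]
    - [0, 0, 60, 0, -1]
    - [0, 0, 100, 0, -1]
    - [-30, 0, 110, 0, -1]

```text
clock: 4.32
position: [0.584, -0.0457, 0.1247]
tool_rot: [3.132, -0.001, 1.571]
force: [0.3, 0.6, 1.3]
grip_width: 0.0855
```

Run:
```python
from h import *
from workcell import bot
f=bot.grab_frame("wrist"); cv2.imwrite("pics/w2.png",f); print(bot.observe()["position"])
```

```text
[ 0.57611738 -0.04639073  0.12366349]
```

View pics/w2.png

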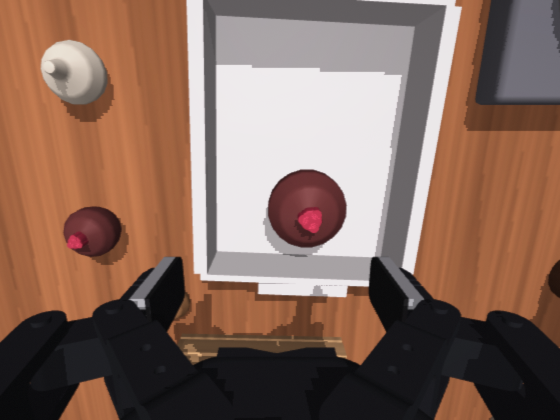

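>>> servo_tool:
  plan:
    - [-35, -5, 0, 0, -1]
    - [-75, -10, 0, 0, -1]
    - [-115, -15, 0, 0, -1]
    - [-140, -19, 0, 0, -1]
    - [-146, -20, 0, 0, -1]
    - [-146, -20, -35, 0, -1]
    - [-146, -20, -55, 0, -1]
    - [-146, -20, -55, 0, -1]
    - [-146, -20, -55, 0, -1]
    - [-146, -20, -55, 0, -1]

```text
clock: 5.2
position: [0.433, -0.0662, 0.0652]
tool_rot: [3.141, -0.0, 1.571]
force: [0.0, 0.1, -0.3]
grip_width: 0.0855
```

Run:
```python
from h import *
from workcell import bot
p=bot.observe()["position"];c=bot.calibration("wrist"); f=bot.grab_frame("wrist"); cv2.imwrite("pics/w3.png",f); print(p*1000)
for i,s,ce,m in blobs(beetmask(f),300):
    print(s,ce,onz(c,*ce,.02)*1000, onz(c,s[0]+s[2]/2,s[1]+s[3]/2,.02)*1000)
```

```text
[432.99002687 -66.15473809  65.15210652]
[ 509  154   51   99 3716] [538.381324   203.24031216] [595.11021643 -46.83799416  20.        ] [592.72434705 -47.00614364  20.        ]
[ 242  200   64   65 3034] [273.00296638 232.94594595] [429.35338797 -66.57798461  20.        ] [429.99354657 -66.27393972  20.        ]
```

View pics/w3.png

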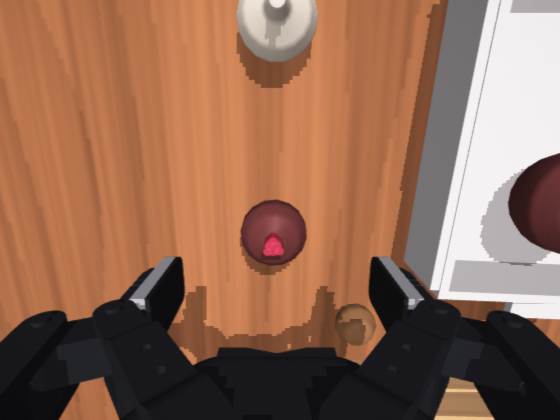

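Small beet is at (273,233) in the wrist view, so (430,-66). I'll descend and grip.

>>> servo_tool:
  plan:
    - [-3, 0, -30, 0, -1]
    - [-3, 0, -52, 0, -1]
    - [-3, 0, -63, 0, -1]
    - [-3, 0, -63, 0, -1]
    - [-3, 0, -63, 0, 1]
    - [-3, 0, -63, 0, 1]
    - [-3, 0, -63, 0, 1]
    - [-3, 0, -63, 0, 1]
    - [-3, 0, -63, 0, 1]
    - [-3, 0, -63, 0, 1]

```text
clock: 6.08
position: [0.4301, -0.0665, 0.0024]
tool_rot: [3.14, 0.0, 1.57]
force: [-1.5, 1.1, 18.8]
grip_width: 0.0402
```

>>> servo_tool:
  plan:
    - [0, 0, 30, 0, 1]
    - [0, 0, 70, 0, 1]
    - [10, 10, 100, 0, 1]
    - [27, 40, 100, 0, 1]
    - [45, 75, 100, 0, 1]
    - [62, 110, 100, 0, 1]
    - [80, 145, 100, 0, 1]
    - [98, 180, 100, 0, 1]
    - [116, 215, 100, 0, 1]
    - [134, 248, 100, 0, 1]

```text
clock: 6.92
position: [0.5639, 0.1838, 0.1021]
tool_rot: [3.141, -0.0, 1.571]
force: [0.8, -1.5, 0.5]
grip_width: 0.0403
```

>>> servo_tool:
  plan:
    - [20, 35, 0, 0, 1]
    - [30, 52, 0, 0, 1]
    - [33, 58, 0, 0, 1]
    - [33, 58, -30, 0, 1]
    - [33, 58, -60, 0, 1]
    - [33, 58, -78, 0, 1]
    - [33, 58, -88, 0, 1]
    - [33, 58, -93, 0, 1]
    - [33, 58, -94, 0, 1]
    - [33, 58, -94, 0, 1]

```text
clock: 7.75
position: [0.5969, 0.2396, 0.0083]
tool_rot: [3.141, -0.0, 1.57]
force: [0.1, 0.7, 0.8]
grip_width: 0.0402
```

Release, rise, move to large_a above (395,203).

>>> servo_tool:
  plan:
    - [0, 0, 0, 0, 1]
    - [0, 0, 0, 0, 0.3]
    - [0, 0, 0, 0, -1]
    - [0, 0, 0, 0, -1]
    - [0, 0, 0, 0, -1]
    - [0, 0, 0, 0, -1]
    - [0, 0, 20, 0, -1]
    - [0, 0, 60, 0, -1]
    - [0, 0, 100, 0, -1]
    - [-30, 0, 110, 0, -1]

```text
clock: 8.58
position: [0.5718, 0.2402, 0.1228]
tool_rot: [3.133, -0.003, 1.568]
force: [1.2, 0.8, -0.0]
grip_width: 0.0852
```

Run:
```python
from h import *
from workcell import bot
f=bot.grab_frame("wrist"); cv2.imwrite("pics/w4.png",f); print(bot.observe()["position"])
```

```text
[0.56394856 0.24097935 0.12199307]
```

View pics/w4.png

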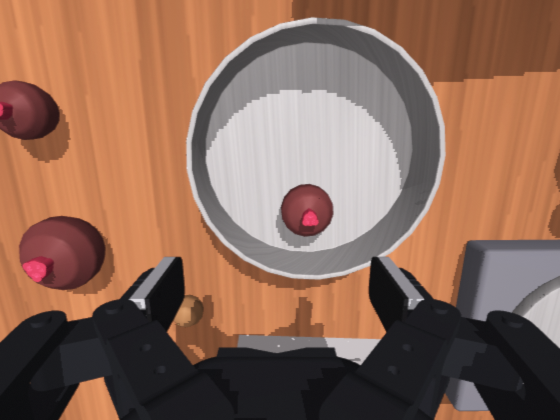

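>>> servo_tool:
  plan:
    - [-35, -8, 0, 0, -1]
    - [-75, -17, 0, 0, -1]
    - [-115, -26, 0, 0, -1]
    - [-150, -34, 0, 0, -1]
    - [-170, -37, 0, 0, -1]
    - [-172, -37, -10, 0, -1]
    - [-172, -37, -20, 0, -1]
    - [-172, -37, -20, 0, -1]
    - [-172, -37, -20, 0, -1]
    - [-172, -37, -20, 0, -1]

```text
clock: 9.47
position: [0.3948, 0.2028, 0.0972]
tool_rot: [-3.141, -0.0, 1.57]
force: [-0.5, 0.8, -0.1]
grip_width: 0.0854
```

Run:
```python
from h import *
from workcell import bot
p=bot.observe()["position"];c=bot.calibration("wrist"); f=bot.grab_frame("wrist"); cv2.imwrite("pics/w5.png",f); print(p*1000)
for i,s,ce,m in blobs(beetmask(f),300):
    print(s,ce,onz(c,*ce,.024)*1000, onz(c,s[0]+s[2]/2,s[1]+s[3]/2,.024)*1000)
```

```text
[394.84806484 202.84809649  97.21402589]
[ 227    9   65   73 2865] [259.52495637  49.54799302] [382.73811543 315.01906729  24.        ] [382.75696888 317.33355823  24.        ]
[ 528  140   32   57 1335] [546.31985019 168.39400749] [581.09902946 239.73788062  24.        ] [579.50390959 239.66444178  24.        ]
[ 234  176   85   84 3707] [277.22497977 218.66226059] [393.95206739 203.09268931  24.        ] [393.42445312 203.59818014  24.        ]
```

View pics/w5.png

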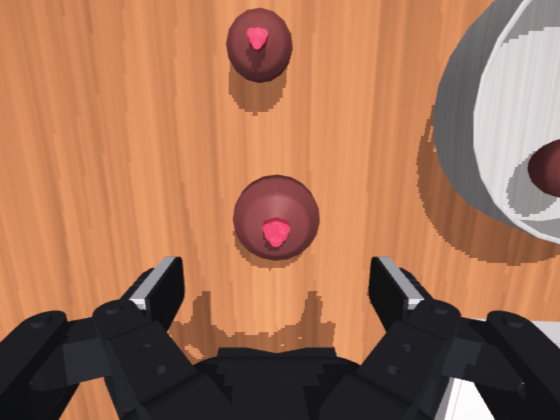

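The small beet stands upright in the tin, at (307,210) in w4. Large_a is at (277,218) in w5, under the gripper at (394,203).

>>> servo_tool:
  plan:
    - [-1, 0, -35, 0, -1]
    - [-1, 0, -70, 0, -1]
    - [-1, 0, -88, 0, -1]
    - [-1, 0, -95, 0, -1]
    - [-1, 0, -95, 0, -1]
    - [-1, 0, -95, 0, 1]
    - [-1, 0, -95, 0, 1]
    - [-1, 0, -95, 0, 1]
    - [-1, 0, -95, 0, 1]
    - [-1, 0, -95, 0, 1]

```text
clock: 10.35
position: [0.3942, 0.2031, 0.0039]
tool_rot: [3.139, -0.001, 1.57]
force: [-2.8, -0.9, 12.6]
grip_width: 0.0604
```

>>> servo_tool:
  plan:
    - [0, 0, 35, 0, 1]
    - [0, 0, 75, 0, 1]
    - [25, -18, 100, 0, 1]
    - [55, -40, 100, 0, 1]
    - [85, -62, 100, 0, 1]
    - [115, -84, 100, 0, 1]
    - [145, -106, 100, 0, 1]
    - [175, -128, 100, 0, 1]
    - [200, -147, 100, 0, 1]
    - [214, -157, 100, 0, 1]

```text
clock: 11.18
position: [0.6101, 0.0419, 0.1037]
tool_rot: [3.139, 0.001, 1.567]
force: [-0.4, -0.0, -2.2]
grip_width: 0.0606
```

>>> servo_tool:
  plan:
    - [4, -3, 0, 0, 1]
    - [4, -3, 0, 0, 1]
    - [4, -3, -30, 0, 1]
    - [4, -3, -60, 0, 1]
    - [4, -3, -78, 0, 1]
    - [4, -3, -88, 0, 1]
    - [4, -3, -93, 0, 1]
    - [4, -3, -94, 0, 1]
    - [4, -3, -94, 0, 1]
    - [4, -3, -94, 0, 1]

```text
clock: 12.02
position: [0.6118, 0.0431, 0.0095]
tool_rot: [3.14, -0.0, 1.571]
force: [0.1, -0.1, -1.4]
grip_width: 0.0605
```

>>> servo_tool:
  plan:
    - [0, 0, 0, 0, 1]
    - [0, 0, 0, 0, 0.5]
    - [0, 0, 0, 0, -1]
    - [0, 0, 0, 0, -1]
    - [0, 0, 0, 0, -1]
    - [0, 0, 0, 0, -1]
    - [0, 0, 20, 0, -1]
    - [0, 0, 60, 0, -1]
    - [0, 0, 100, 0, -1]
    - [-30, 0, 110, 0, -1]

```text
clock: 12.85
position: [0.5868, 0.0434, 0.1236]
tool_rot: [3.132, -0.002, 1.57]
force: [0.4, -1.0, 0.6]
grip_width: 0.0853
```

Run:
```python
from h import *
from workcell import bot
f=bot.grab_frame("wrist"); cv2.imwrite("pics/w6.png",f); print(bot.observe()["position"])
```

```text
[0.57907062 0.04305468 0.12263373]
```

View pics/w6.png

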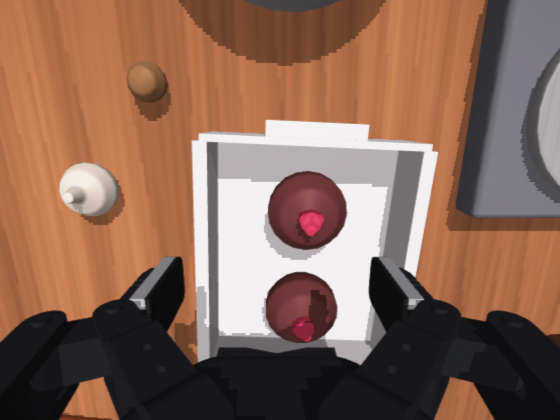

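Both large beets stand in the tub, at (307,210) and (301,307). Next is small_a at (383,316).

>>> servo_tool:
  plan:
    - [-23, 32, 0, 0, -1]
    - [-46, 65, 0, 0, -1]
    - [-69, 97, 0, 0, -1]
    - [-92, 129, 0, 0, -1]
    - [-115, 161, 0, 0, -1]
    - [-138, 193, 0, 0, -1]
    - [-161, 225, 0, 0, -1]
    - [-184, 258, 0, 0, -1]
    - [-195, 273, -10, 0, -1]
    - [-195, 273, -30, 0, -1]

```text
clock: 13.73
position: [0.3842, 0.3207, 0.0898]
tool_rot: [3.14, -0.004, 1.577]
force: [0.1, 0.3, -0.4]
grip_width: 0.0854
```

>>> servo_tool:
  plan:
    - [0, 0, -10, 0, -1]
    - [0, 0, -20, 0, -1]
    - [0, 0, -20, 0, -1]
    - [0, 0, -20, 0, -1]
    - [0, 0, -20, 0, -1]
    - [0, 0, -20, 0, -1]
    - [0, 0, -20, 0, -1]
    - [0, 0, -20, 0, -1]
    - [0, 0, -20, 0, -1]
    - [0, 0, -20, 0, -1]

```text
clock: 14.57
position: [0.3865, 0.3157, 0.0685]
tool_rot: [3.141, -0.0, 1.571]
force: [-0.1, 0.3, -0.1]
grip_width: 0.0847
```

Run:
```python
from h import *
from workcell import bot
p=bot.observe()["position"];c=bot.calibration("wrist"); f=bot.grab_frame("wrist"); cv2.imwrite("pics/w7.png",f); print(p*1000)
for i,s,ce,m in blobs(beetmask(f),300):
    print(s,ce,onz(c,*ce,.02)*1000, onz(c,s[0]+s[2]/2,s[1]+s[3]/2,.02)*1000)
```

```text
[386.47953475 315.68227545  68.46171206]
[ 241  197   64   64 2500] [272.4772 229.9532] [382.42215398 316.11113191  20.        ] [382.76450671 316.76826823  20.        ]
[536 303  24  45 723] [549.9626556  322.22406639] [579.47048126 246.5640022   20.        ] [578.7123973  243.85768654  20.        ]
```

View pics/w7.png

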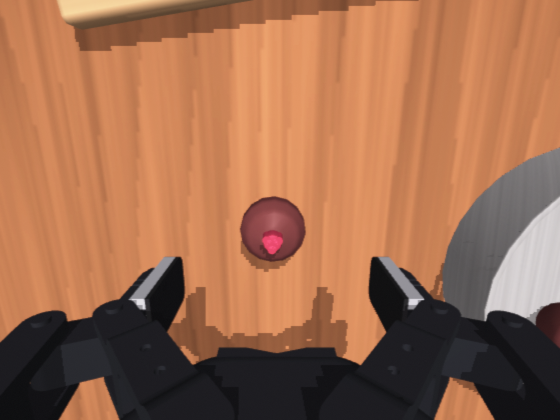

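Small_a is at (272,230), so (382.6,316). I'll grip it.

>>> servo_tool:
  plan:
    - [-4, 0, -30, 0, -1]
    - [-4, 0, -54, 0, -1]
    - [-4, 0, -65, 0, -1]
    - [-4, 0, -65, 0, -1]
    - [-4, 0, -65, 0, 1]
    - [-4, 0, -65, 0, 1]
    - [-4, 0, -65, 0, 1]
    - [-4, 0, -65, 0, 1]
    - [-4, 0, -65, 0, 1]
    - [-4, 0, -65, 0, 1]

```text
clock: 15.45
position: [0.3829, 0.3161, 0.0045]
tool_rot: [3.14, -0.001, 1.57]
force: [-2.0, -2.6, 15.3]
grip_width: 0.0403
```

>>> servo_tool:
  plan:
    - [0, 0, 35, 0, 1]
    - [0, 0, 75, 0, 1]
    - [25, -1, 100, 0, 1]
    - [60, -3, 100, 0, 1]
    - [95, -4, 100, 0, 1]
    - [130, -6, 100, 0, 1]
    - [165, -7, 100, 0, 1]
    - [195, -8, 100, 0, 1]
    - [210, -9, 100, 0, 1]
    - [214, -9, 100, 0, 1]

```text
clock: 16.28
position: [0.5991, 0.3053, 0.1036]
tool_rot: [3.14, -0.0, 1.568]
force: [-0.1, -0.7, -0.7]
grip_width: 0.0402
```

>>> servo_tool:
  plan:
    - [0, 0, 0, 0, 1]
    - [0, 0, -10, 0, 1]
    - [0, 0, -30, 0, 1]
    - [0, 0, -60, 0, 1]
    - [0, 0, -78, 0, 1]
    - [0, 0, -88, 0, 1]
    - [0, 0, -93, 0, 1]
    - [0, 0, -94, 0, 1]
    - [0, 0, -94, 0, 1]
    - [0, 0, -94, 0, 1]

```text
clock: 17.12
position: [0.5964, 0.3071, 0.0101]
tool_rot: [3.141, -0.001, 1.571]
force: [0.3, -0.2, -0.9]
grip_width: 0.04
```

>>> servo_tool:
  plan:
    - [0, 0, 0, 0, 1]
    - [0, 0, 0, 0, 0.3]
    - [0, 0, 0, 0, -1]
    - [0, 0, 0, 0, -1]
    - [0, 0, 0, 0, -1]
    - [0, 0, 0, 0, -1]
    - [0, 0, 20, 0, -1]
    - [0, 0, 60, 0, -1]
    - [0, 0, 100, 0, -1]
    - [-30, 0, 110, 0, -1]

```text
clock: 17.95
position: [0.5719, 0.3071, 0.1249]
tool_rot: [3.133, -0.004, 1.567]
force: [1.2, 0.8, 0.2]
grip_width: 0.0859
```

Run:
```python
from h import *
from workcell import bot
f=bot.grab_frame("wrist"); cv2.imwrite("pics/w8.png",f); print(bot.observe()["position"])
```

```text
[0.56382606 0.30838065 0.12427834]
```

View pics/w8.png

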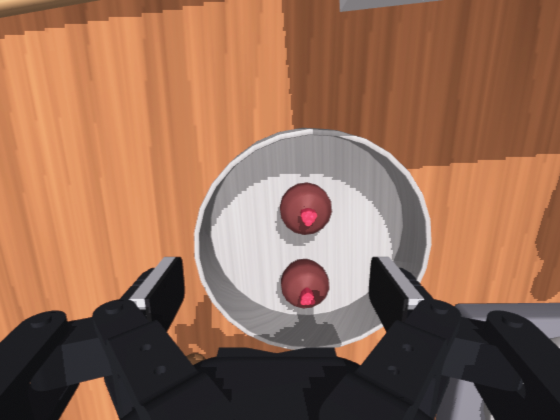

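Both small beets stand in the tin, at (306,209) and (305,284). Now the carrot.

>>> servo_tool:
  plan:
    - [-13, -37, 0, -0.11, -1]
    - [-26, -74, 0, -0.22, -1]
    - [-39, -111, 0, -0.33, -1]
    - [-52, -148, 0, -0.44, -1]
    - [-65, -185, 0, -0.55, -1]
    - [-78, -222, 0, -0.66, -1]
    - [-91, -259, 0, -0.77, -1]
    - [-104, -296, 0, -0.88, -1]
    - [-117, -333, 0, -0.99, -1]
    - [-130, -370, 0, -1.1, -1]

```text
clock: 18.83
position: [0.4356, -0.0648, 0.1196]
tool_rot: [3.141, -0.001, 0.466]
force: [1.3, 0.2, 0.3]
grip_width: 0.0855
```

>>> servo_tool:
  plan:
    - [-13, -37, 0, -0.11, -1]
    - [-26, -74, 0, -0.22, -1]
    - [-39, -111, 0, -0.33, -1]
    - [-44, -138, 0, -0.44, -1]
    - [-44, -140, 0, -0.55, -1]
    - [-44, -140, 0, -0.575, -1]
    - [-44, -140, 0, -0.575, -1]
    - [-44, -140, 0, -0.575, -1]
    - [-44, -140, 0, -0.575, -1]
    - [-44, -140, 0, -0.575, -1]

```text
clock: 19.67
position: [0.3927, -0.2026, 0.1193]
tool_rot: [-3.141, -0.0, -0.101]
force: [-0.0, 0.4, 0.5]
grip_width: 0.0851
```

Run:
```python
from h import *
from workcell import bot
p=bot.observe();c=bot.calibration("wrist"); f=bot.grab_frame("wrist"); cv2.imwrite("pics/w9.png",f); print(p["position"]*1000,p["tool_rot"],p["qpos"])
m=carrotmask(f)
for i,s,ce,mm in blobs(m,300):
    ys,xs=np.nonzero(mm); r=cv2.minAreaRect(np.c_[xs,ys].astype(np.float32)); b=cv2.boxPoints(r)
    print(s,ce,r,[np.round(onz(c,*q,.014)[:2]*1000).tolist() for q in b],onz(c,*r[0],.014)*1000)
```

```text
[ 392.65556311 -202.55742734  119.31076043] [-3.14133592e+00 -4.90738667e-05 -1.00864425e-01] [ 0.31126219  0.4195635   0.03889226  2.16722079 -0.03054316  0.55531361
 -1.2989205 ]
```

View pics/w9.png

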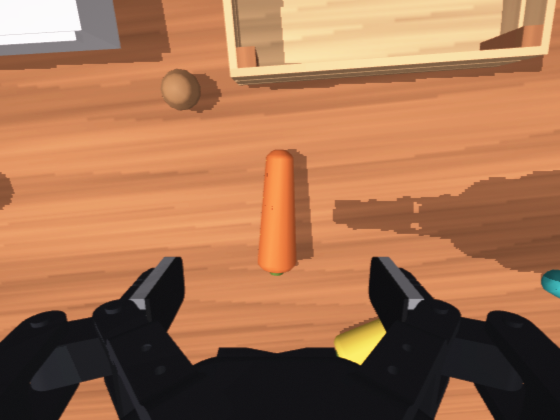

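Run:
```python
from h import *
from workcell import bot
c=bot.calibration("wrist")
for u,v in((278,150),(277,270),(278,211),(281,151),(260,262),(296,262),(335,345)): print(u,v,onz(c,u,v,.016)*1000)
```

```text
278 150 [ 436.61105409 -207.98322969   16.        ]
277 270 [ 334.07072778 -196.80144345   16.        ]
278 211 [ 387.23337501 -203.01998419   16.        ]
281 151 [ 435.60538132 -210.23800489   16.        ]
260 262 [ 343.12920454 -182.95898524   16.        ]
296 262 [ 339.97723545 -213.89693614   16.        ]
335 345 [ 251.5154269  -243.10068306   16.        ]
```

Carrot spans (278,150) to (277,270), so its centre is about (388,-203) and it lines up with the jaws.

>>> servo_tool:
  plan:
    - [-5, 0, -35, 0, -1]
    - [-5, 0, -70, 0, -1]
    - [-5, 0, -98, 0, -1]
    - [-5, 0, -112, 0, -1]
    - [-5, 0, -115, 0, -1]
    - [-5, 0, -115, 0, 1]
    - [-5, 0, -115, 0, 1]
    - [-5, 0, -115, 0, 1]
    - [-5, 0, -115, 0, 1]
    - [-5, 0, -115, 0, 1]

```text
clock: 20.55
position: [0.3879, -0.2036, 0.0052]
tool_rot: [3.141, -0.002, -0.104]
force: [-3.4, -1.5, 23.7]
grip_width: 0.0269
```

>>> servo_tool:
  plan:
    - [0, 0, 35, 0, 1]
    - [0, 0, 75, 0, 1]
    - [20, -9, 100, 0.02, 1]
    - [50, -23, 100, 0.07, 1]
    - [80, -37, 100, 0.07, 1]
    - [110, -50, 100, 0.07, 1]
    - [140, -64, 100, 0.07, 1]
    - [165, -76, 100, 0.07, 1]
    - [178, -82, 100, 0.07, 1]
    - [179, -82, 100, 0.07, 1]

```text
clock: 21.38
position: [0.5685, -0.2863, 0.1045]
tool_rot: [3.141, -0.002, -0.034]
force: [-0.4, 0.1, -0.8]
grip_width: 0.0268
```

>>> servo_tool:
  plan:
    - [0, 0, 0, 0, 1]
    - [0, 0, -10, 0, 1]
    - [0, 0, -30, 0, 1]
    - [0, 0, -60, 0, 1]
    - [0, 0, -78, 0, 1]
    - [0, 0, -88, 0, 1]
    - [0, 0, -92, 0, 1]
    - [0, 0, -93, 0, 1]
    - [0, 0, -93, 0, 1]
    - [0, 0, -93, 0, 1]

```text
clock: 22.22
position: [0.5669, -0.2856, 0.0124]
tool_rot: [3.141, -0.001, -0.034]
force: [-0.2, 0.4, 0.2]
grip_width: 0.0271
```

>>> servo_tool:
  plan:
    - [0, 0, 0, 0, 1]
    - [0, 0, 0, 0, 0.5]
    - [0, 0, 0, 0, 0]
    - [0, 0, 0, 0, -1]
    - [0, 0, 0, 0, -1]
    - [0, 0, 0, 0, -1]
    - [0, 0, 20, 0, -1]
    - [0, 0, 60, 0, -1]
    - [0, 0, 100, 0, -1]
    - [-30, 0, 120, 0, -1]

```text
clock: 23.05
position: [0.5413, -0.2849, 0.1354]
tool_rot: [3.14, -0.007, -0.031]
force: [1.6, -1.0, 0.3]
grip_width: 0.0855
```

>>> servo_tool:
  plan:
    - [-35, 0, 20, 0, -1]
    - [-70, -30, 40, 0, -1]
    - [-105, -60, 60, 0, -1]
    - [-130, -90, 80, 0, -1]
    - [-140, -110, 100, 0, -1]
    - [-140, -130, 100, 0, -1]
    - [-140, -140, 100, 0, -1]
    - [-140, -140, 100, 0, -1]
    - [-140, -140, 100, 0, -1]
    - [-140, -140, 100, 0, -1]

```text
clock: 23.88
position: [0.3969, -0.4239, 0.2306]
tool_rot: [-3.14, 0.001, -0.033]
force: [0.1, -0.8, -0.0]
grip_width: 0.0854
```

Run:
```python
from h import *
from workcell import bot
for n in("top","side"):
    f=bot.grab_frame(n); cv2.imwrite(f"pics/{n}9.png",f)
    g=f[100:300,100:420] if n=="top" else f[90:390,80:400]
    cv2.imwrite(f"pics/{n}9c.png",cv2.resize(g,None,fx=2.4 if n=="top" else 2,fy=2.4 if n=="top" else 2,interpolation=cv2.INTER_CUBIC))
c=bot.calibration("top");f=cv2.imread("pics/top9.png");f0=cv2.imread("pics/top0.png")
for i,s,ce,m in blobs(beetmask(f),60,1500): print(s,np.round(onz(c,*ce,.03)*1000))
for i,s,ce,m in blobs(carrotmask(f),60): print("car",s,np.round(onz(c,*ce,.02)*1000))
for q in(f0,f):
    w=(q.min(2)>120).astype(np.uint8); w[:,:225]=0;w[:205]=0;w[222:]=0;w[:,248:]=0
    print("garlic",[ (s[4],ce) for i,s,ce,m in blobs(w,20)])
```

```text
[421  91  76  74 467] [ 659. -538.   30.]
[231 142  20  20 314] [613.  43.  30.]
[262 143  19  20 307] [610. -45.  30.]
[  0 145   7  10  61] [604. 750.  30.]
[145 148  14  14 148] [597. 306.  30.]
[169 149  13  13 139] [597. 238.  30.]
car [347 154   9  32 223] [ 565. -286.   20.]
garlic [(np.int32(140), array([234.08571429, 211.74285714]))]
garlic [(np.int32(146), array([234.24657534, 211.82191781]))]
```

View pics/top9c.png

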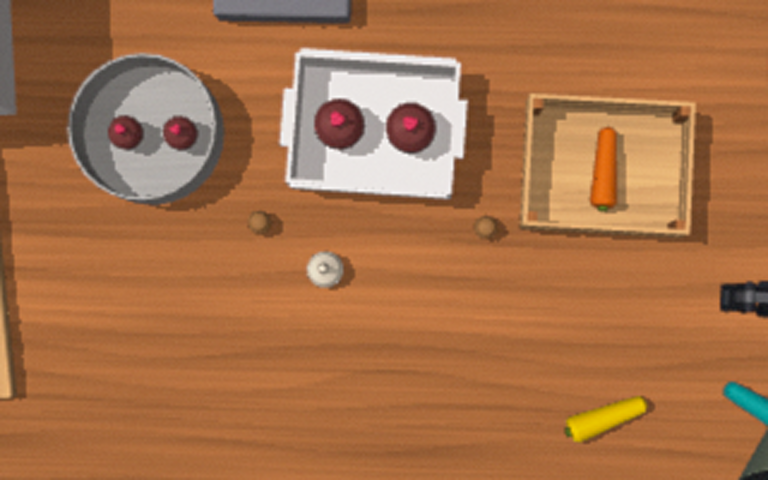

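View pics/side9c.png

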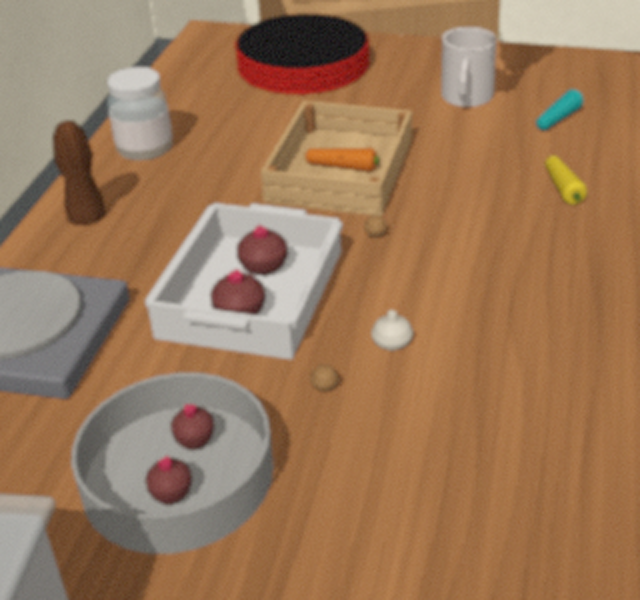

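Top crop: small beets are in the tin at (125,132) and (180,132), large beets in the tub at (339,124) and (411,128), all stub up. The carrot lies flat in the crate at (604,168). The garlic at (325,270) hasn't moved, and the arm is clear. I'll hand the job in.

```bash
python3 -c "
from workcell import bot
print(bot.job_done())"
```

```text
the job is handed in; nothing more can be done
None
```

The vegetables are sorted and the job is handed in, with the clock at about 24 s of the 131 s allowed. No verdict was reported. Both large beetroots are in the tub, both small ones in the tin, and the carrot is in the crate.

I checked with final top and side pictures before handing in:
- **Beetroots:** all four stand upright, stub up, side by side. The large ones are about ±44 mm from the tub centre, and the small ones about 34 mm from the tin centre.
- **Carrot:** it lies flat at the middle of the crate.
- **Garlic:** it has not visibly moved; its image position changed by less than 0.2 px.
- **Robot:** the gripper is open and clear of everything.

I judged upright and flat by eye and did not measure the tilt. While closing on the table, the fingertips pressed down lightly, with a wrist force of up to about 24 N against the 120 N limit. Object positions from the top, side and wrist cameras mostly agreed to within a few mm. The largest gap was about 6 mm, in the side view of one small beetroot.

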